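# Take the bore depth of a globe base and lock the gauge

## Robot

A 7-joint arm with a two-finger parallel gripper is mounted at the origin on the work surface. World frame = base frame: x ahead of the robot, y to its left, z up, the work surface at z = 0. Lengths are in m, angles in rad, forces in N, time in s.
With the tool pointing down it reaches from about 0.425 to 0.875 m from the base axis. Payload 9.9 kg.
Tool frame: the origin (TCP) lies midway between the tips of the shut fingers; the grasp point (between the pads) lies r.tcp_to_grasp behind it (r.tcp_to_grasp is the distance from the TCP to the grasp point, in m); z points along the fingers, y is the line along which they close (so a half turn about z gives the same grasp; the last joint's range is limited). The gripper opens to 85 mm and grips with 20 to 120 N. Pads are 22 mm wide; open, the fingers measure 114 mm over their backs; the gripper's body (76 mm by 85 mm) begins 54 mm behind the grasp point. The pads swing forward as they close: fully open they stand 13 mm farther back than shut.
Start: joints at [-1.235, 0.576, 0.025, 1.437, -0.015, 1.129, -0.057], TCP at [0.275, 0.616, 0.231] pointing down, gripper open.
Joint ranges: [-2.76, 2.76], [-0.34, 2.15], [-1.52, 1.57], [0.19, 2.46], [-1.09, 4.23], [0.17, 1.99], [-2.82, 2.82]. Speed limits (rad/s): [2.22, 2.22, 3.01, 3.01, 3.14, 3.14, 3.14].

## Interface

Orientations are given as a rotation vector (axis times angle).
In Python, from station import r gives the robot as it stands. The module is installed in compiled form; this text tells all that it offers.
- The arm moves only by the tool apply_moves, never from a script. Its argument "plan" is a list of rows, each a list of 6 numbers: the shift along the world's x, y, z each as a share of 3 cm, from -1 to 1, then the turn, a rotation vector about the world's x, y, z each as a share of 0.08 rad, from -1 to 1. A call has 1 to 8 rows; each row shifts and turns the commanded pose from where the row before left it; what a row does not reach is not made up. A row lasts 1/10 s, in which the tool goes at most 50 mm and 8.59 degrees, less where a joint would pass 70% of its speed; a pose out of reach is approached as far as the arm can. A call with a number of a shift or a turn outside -1 to 1 is refused whole. A call with a gripper value outside its range is refused whole. "gripper" is the opening, from -1 (shut) to 1 (fully open), so that 0 is half open, set as the call begins (left out, the last holds). The fingers move at their own pace and stop on an object; "newtons" is the grip in N (left out, the last holds). Time passes only in rows, so rows that do not move let the fingers close. It gives the time, the measured TCP pose, the force, the opening and the grip force at its end, in the units of the state.
- r.read_state(): the state, without advancing time (a new reading comes with each control period).
- r.read_camera(name): name is "scene" or "top"; returns a dict with "img" (480x640x3 uint8, red, green, blue), "vfov" (degrees; the focal length in pixels is half the picture's height over the tangent of half this angle, whatever the lens; pixels are square), "cx", "cy" (the principal point, pixels), "extrinsics" (4x4, takes a point from world to camera coordinates). Camera axes: x right, y up, looking along -z (the intrinsics and any distortion apply to the point x, -y, -z); pixel columns grow to the right and rows downward; lengths in m; the calibration is good to about 2 mm. A picture is of the moment at which its call begins. There is no depth.
- r.close_job(): hands the job in; it is judged then, once.
The state is a dict: "t": time; "joint_positions": joint angles; "qd": joint speeds; "joint_efforts": joint torques, N m; "position": TCP position; "orientation": TCP orientation; "wrist_force": force on the tool from outside, world axes, zero at the start; "ft_torque": the same for the moment, N m; "width": finger opening in m; "finger_force": force on a finger pad.
Only numpy, scipy, OpenCV 4.12 (cv2) and the standard library are available. Lean on these libraries where they do the work, as an engineer would, in place of code of your own. Each camera call takes 0.05 s, during which the arm holds its last target. There are 200 camera calls.

## Task

In the depth gauge with the red knob, lower the probe by its knob until its tip touches the bottom of the hole in the wooden globe base. Only then press that gauge's bronze lock lever fully down, so the reading is kept, and leave the gauge like that with the probe still on the bottom. Leave the gauge with the black knob alone.

Things in the scene. Friction and masses are not known exactly. Their poses are not given: they have to be found in the camera images.
- red_gauge: the fixed depth gauge to use; origin under the probe on the shelf, z up. Steel foot 170 x 120 x 12 mm; column 72 mm off at +x; column and the grey head (36 mm wide in y) that guides the rod are 120 mm high. The lock lever points along -x. A small bronze toggle clamp, already shut, sits over the wooden base's edge at +y, up to 70 mm high: not to be moved.
- red_knob (a point): centre of its red grip knob (28 mm across, 36 mm tall, upright, axes as the gauge's) on top of the probe rod. The rod slides only straight up and down, with 2 N of friction, and stays where it is left. The knob centre starts 200 to 230 mm above the shelf; with the probe on the bottom it is at 165 (walnut base) or 181 mm (maple base).
- red_probe_tip (a point): lower end of that gauge's steel probe rod (8 mm thick), 145 mm straight below the knob centre and straight above the hole in the wooden base
- red_lock (a joint): lock lever of the red-knobbed gauge, a hinge in rad: 0 is open (lever sloping 35 degrees up and outward), 0.61 is locked (lever level, at its stop). It starts at 0 to 0.12, stays where it is left and takes about 1.5 N at its end to press down.
- red_lock_pad (a point): centre of the upper face of the bronze disc (24 mm across, 10 mm thick) at the lock lever's free end, 85 mm from a pivot that lies 28 mm from the rod's axis toward the gauge's -x, 128 mm up. Open, the disc is about 95 mm from the rod's axis, top 180 mm up; locked, 113 mm and 133 mm. Press it straight down from above.
- walnut_bore (a point): centre of the bottom of the blind hole (24 mm wide, 28 mm deep) in the dark walnut globe base, a loose round block 80 mm across and 36 mm tall standing on the 12 mm thick foot of one of the two gauges, under the probe (either gauge)
- maple_bore (a point): centre of the bottom of the blind hole (24 mm wide, 12 mm deep) in the pale maple globe base, of the same outer size, standing on the foot of the other gauge
- black_knob (a point): centre of the black grip knob of the second gauge, built the same but without a toggle clamp: not to be touched
- black_lock_pad (a point): centre of the upper face of the bronze disc at the end of the second gauge's lock lever, which starts open too: not to be touched
Mind the look-alikes: they are no part of the job. Leave any turquoise or yellow look-alike of the part that bears maple_bore alone.

How it is judged:
On the way, in this order (a step that is already met when the one before it is completed fails the run):
1. the red gauge's probe rests on the bottom of the hole under it while its lock lever is still open ((distance between red_probe_tip and walnut_bore below 0.005 m or distance between red_probe_tip and maple_bore below 0.005 m) and value of joint red_lock below 0.3 rad), for 0.2 s.
2. the lock lever is pressed down with the probe still on the bottom ((distance between red_probe_tip and walnut_bore below 0.005 m or distance between red_probe_tip and maple_bore below 0.005 m) and value of joint red_lock above 0.5 rad), for 0.2 s.
At the end, for the whole second after the job is handed in: the tip of the red gauge's probe is within 5 mm of the centre of the hole's bottom in the wooden base under it, its lock lever is down past 0.5 rad (of 0.61) and at rest, and the black gauge's knob is within 10 mm, and its lever's end within 20 mm, of where they started (all of step 2 and distance of black_knob from where it was at the start of the episode below 0.01 m and distance of black_lock_pad from where it was at the start of the episode below 0.02 m and velocity of joint red_lock below 0.05 rad/s); the robot touches nothing.
It fails at once if the lock lever is pressed past 0.4 rad while the probe is off the bottom (value of joint red_lock above 0.4 rad and not (distance between red_probe_tip and walnut_bore below 0.005 m or distance between red_probe_tip and maple_bore below 0.005 m)).
It fails at once if the black gauge's probe is moved by more than 10 mm, or its lever's end by more than 20 mm (not (distance of black_knob from where it was at the start of the episode below 0.01 m and distance of black_lock_pad from where it was at the start of the episode below 0.02 m)).
It also fails if it takes over 40 s, if anything falls off the work surface, if the arm or the gripper's body presses on something with over 40 N, if the wrist force passes 120 N, or if a joint passes its speed limit or range.

## Working session

There is one attempt and no reset: what is moved stays moved. The work goes in short steps, Python scripts to look and compute and a tool call to move; the robot and the scene stay as the last step left them, time stands still between calls to the robot, and variables do not carry over. Pictures are saved under pics/ and viewed, at most 10 in all, crops included, and the job is handed in when it is done.

Besides the shell and the picture viewer there is one more tool, called after ">>>" by a JSON object that holds its "op" and its "data". apply_moves: Moves the arm, as the interface text tells. Its arguments: {"type":"object","properties":{"plan":{"type":"array"},"gripper":{"type":"number"},"newtons":{"type":"number"}},"required":["plan"]}

```bash
mkdir -p pics; python3 - <<'E'
from station import r
import cv2,numpy as np
for n in("scene","top"):
    c=r.read_camera(n); cv2.imwrite(f"pics/{n}0.png",c["img"][:,:,::-1]); print(n,{k:(np.round(v,4).tolist() if k!="img" else 0) for k,v in c.items()})
s=r.read_state(); print(s["t"],s["position"],s["orientation"],s["width"],r.tcp_to_grasp)
E
```

```text
scene {'img': 0, 'vfov': 57.5878, 'cx': 312.3714, 'cy': 234.2189, 'extrinsics': [[-0.7669, 0.6416, -0.0137, 0.391], [-0.3631, -0.4163, 0.8335, 0.0583], [0.5291, 0.6442, 0.5523, -1.2783], [0.0, 0.0, 0.0, 1.0]]}
top {'img': 0, 'vfov': 45.7353, 'cx': 318.9507, 'cy': 246.1254, 'extrinsics': [[0.0222, -0.9997, -0.0036, 0.0179], [0.9955, 0.0218, 0.0919, -0.5238], [-0.0918, -0.0056, 0.9958, -1.3173], [0.0, 0.0, 0.0, 1.0]]}
0.1 [0.27493358 0.61602403 0.23051904] [-6.54524573e-01 -3.07240917e+00  2.34954177e-03] 0.08545402615914732 0.0187
```

View pics/scene0.png

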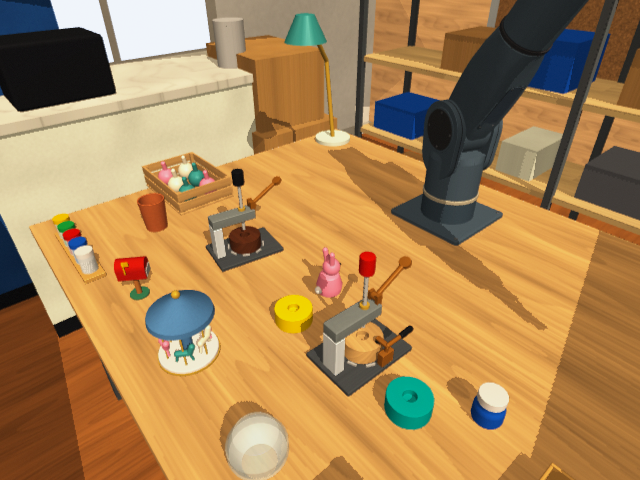

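View pics/top0.png

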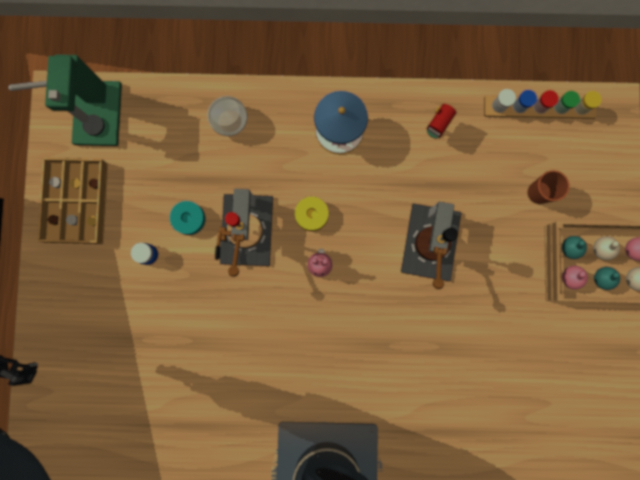

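Scene view: the red knob is at (367,264) in scene and (232,219) in top. It stands on the gauge with the pale maple base and toggle clamp. The black-knobbed gauge is at (238,178) in scene and (450,235) in top, over walnut. Look-alikes are the turquoise ring at (409,402) and the yellow ring at (294,313), both to be left alone. The small red mailbox at (132,268) and the red paint pot are not knobs.

```bash
cat > h.py <<'E'
from station import r
import cv2,numpy as np
def ray(c,u,v):
    f=240/np.tan(np.radians(c["vfov"]/2)); E=np.array(c["extrinsics"]); R,t=E[:3,:3],E[:3,3]
    return -R.T@t, R.T@np.array([(u-c["cx"])/f,-(v-c["cy"])/f,-1])
def proj(c,p):
    f=240/np.tan(np.radians(c["vfov"]/2)); q=np.array(c["extrinsics"])[:3]@np.r_[p,1]
    return np.array([c["cx"]-f*q[0]/q[2],c["cy"]+f*q[1]/q[2]])
def tri(*cr):
    A=0;b=0;L=[]
    for c,uv in cr:
        o,d=ray(c,*uv);d=d/np.linalg.norm(d);P=np.eye(3)-np.outer(d,d);A=A+P;b=b+P@o;L.append((P,o))
    x=np.linalg.solve(A,b); return x,[np.linalg.norm(P@(x-o)) for P,o in L]
def plane(c,uv,z):
    o,d=ray(c,*uv); return o+d*(z-o[2])/d[2]
def blob(img,box,lo,hi):
    x0,y0,x1,y1=box; h=cv2.cvtColor(img[y0:y1,x0:x1],cv2.COLOR_RGB2HSV)
    h[...,0]=(h[...,0].astype(int)+20)%180   # red -> 20
    m=cv2.inRange(h,lo,hi); n,l,s,ce=cv2.connectedComponentsWithStats(m)
    k=1+np.argmax(s[1:,4]); return ce[k]+[x0,y0],s[k]+[x0,y0,0,0,0],l==k
E
python3 - <<'E'
from h import *
S=r.read_camera("scene");T=r.read_camera("top")
a,sa,_=blob(S["img"],(350,245,385,285),(12,180,60),(25,255,255))
b,sb,_=blob(T["img"],(215,205,245,235),(12,180,60),(25,255,255))
print(a,sa,b,sb); print("knob",tri((S,a),(T,b)))
def crop(c,x0,y0,x1,y1,k): return cv2.resize(c["img"][y0:y1,x0:x1,::-1],None,fx=k,fy=k,interpolation=cv2.INTER_CUBIC)
A=crop(S,300,240,430,400,3.5);B=crop(T,205,175,285,288,5)
H=max(A.shape[0],B.shape[0]);pad=lambda i:cv2.copyMakeBorder(i,0,H-i.shape[0],0,0,0)
o=cv2.hconcat([pad(A)[:, :395],pad(B)]) if A.shape[1]+B.shape[1]>800 else cv2.hconcat([pad(A),pad(B)])
cv2.imwrite("pics/c1.png",o);print(o.shape,A.shape)
E
```

```text
[366.85519126 263.71584699] [359 252  17  25 366] [231.82978723 218.96453901] [225 213  14  13 141]
knob (array([0.55763445, 0.20553891, 0.21630298]), [np.float64(0.000987667610412862), np.float64(0.0009876676104128585)])
(565, 795, 3) (560, 455, 3)
```

View pics/c1.png

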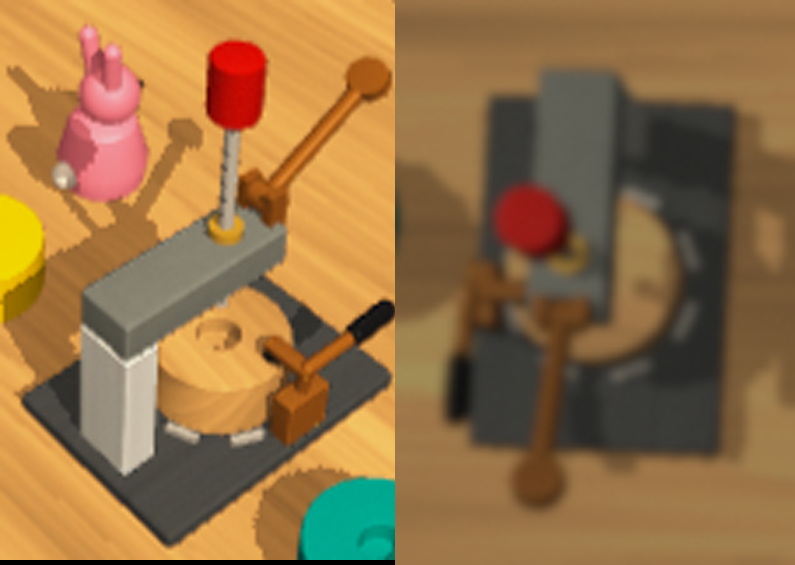

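The crop confirms it: red knob with the rod over the pale maple base, toggle clamp on the left in the top view, lever disc at scene ≈(405,262) and top ≈(233.6,271). The knob therefore ends at z = 0.181, with its top at 0.199.

```bash
python3 - <<'E'
from h import *
from scipy.spatial.transform import Rotation as R
S=r.read_camera("scene");T=r.read_camera("top")
k,_=tri((S,(366.86,263.72)),(T,(231.83,218.96)))
for u in((405.1,262.3),):
    p,e=tri((S,u),(T,(233.6,271))); d=p[:2]-k[:2]; print("pad",p,e,np.hypot(*d),"lever yaw",np.degrees(np.arctan2(d[1],d[0])))
s=r.read_state(); M=R.from_rotvec(s["orientation"]).as_matrix(); print(M.round(3)); print(s["joint_positions"].round(3) if hasattr(s["joint_positions"],"round") else s["joint_positions"])
print("move knob",(k-s["position"])/.03)
# lever disc blob colors
print(T["img"][271,234],S["img"][262,405])
E
```

```text
pad [0.45389135 0.20611875 0.16802297] [np.float64(0.0002868572921244146), np.float64(0.0002868572921243723)] 0.10374939023358004 lever yaw 179.6829373742818
[[-0.913  0.408 -0.   ]
 [ 0.408  0.913 -0.001]
 [-0.    -0.001 -1.   ]]
[-1.235  0.576  0.025  1.437 -0.015  1.129 -0.057]
move knob [  9.41980861 -13.69002496  -0.4901911 ]
[107  66  30] [169  90  22]
```

>>> {"op": "apply_moves", "data": {"plan": [[0,0,1,0,0,0],[0,0,1,0,0,0],[0,-1,0,0,0,0]], "gripper": -1}}

```text
t: 0.6
position: [0.2746, 0.5905, 0.2947]
orientation: [0.65, 3.073, 0.012]
wrist_force: [0.4, 0.2, 0.1]
width: 0.0441
finger_force: 0.0
```

>>> {"op": "apply_moves", "data": {"plan": [[0.73,-1,0,0,0,0],[0.73,-1,0,0,0,0],[0.73,-1,0,0,0,0],[0.73,-1,0,0,0,0],[0.73,-1,0,0,0,0],[0.73,-1,0,0,0,0],[0.73,-1,0,0,0,0],[0.73,-1,0,0,0,0]]}}

```text
t: 1.4
position: [0.451, 0.3451, 0.2914]
orientation: [0.655, 3.073, 0.0]
wrist_force: [1.4, 0.3, 0.4]
width: 0.0002
finger_force: 0.0
```

>>> {"op": "apply_moves", "data": {"plan": [[0.73,-1,0,0,0,0],[0.73,-1,0,0,0,0],[0.73,-1,0,0,0,0],[0.73,-1,0,0,0,0],[0.73,-0.7,0,0,0,0],[0,0,-0.5,0,0,0],[0,0,0,0,0,0]]}}

```text
t: 2.1
position: [0.5594, 0.2042, 0.2747]
orientation: [-0.657, -3.07, 0.003]
wrist_force: [-0.9, 0.7, -0.2]
width: 0.0004
finger_force: 0.0
```

>>> {"op": "apply_moves", "data": {"plan": [[0,0,-0.7,0,0,0],[0,0,-0.5,0,0,0],[0,0,-0.3,0,0,0],[0,0,-0.3,0,0,0],[0,0,-0.3,0,0,0],[0,0,0,0,0,0]]}}

```text
t: 2.7
position: [0.5594, 0.2056, 0.2125]
orientation: [-0.654, -3.072, 0.001]
wrist_force: [-1.4, -0.6, 0.1]
width: 0.0002
finger_force: 0.0
```

```bash
python3 - <<'E'
from h import *
S=r.read_camera("scene");T=r.read_camera("top")
cv2.imwrite("pics/c2.png",cv2.resize(S["img"][200:400,300:430,::-1],None,fx=3,fy=3))
E
```

```text
(no output)
```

View pics/c2.png

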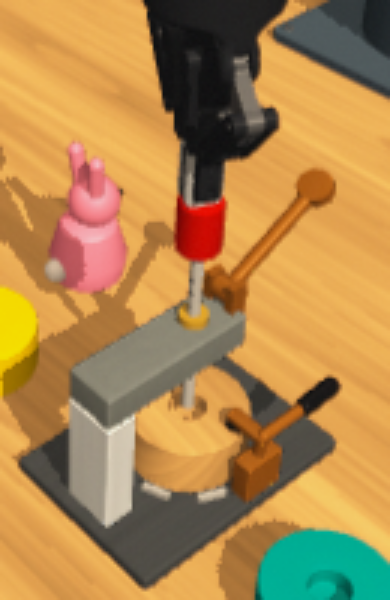

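The fingertips press on the knob at crop (200,215) and the tip is entering the hole at (188,405). I'll keep going down slowly until contact.

>>> {"op": "apply_moves", "data": {"plan": [[0,0,-0.15,0,0,0],[0,0,-0.15,0,0,0],[0,0,-0.1,0,0,0],[0,0,0,0,0,0]]}}

```text
t: 3.2
position: [0.5596, 0.2053, 0.2008]
orientation: [-0.654, -3.072, 0.001]
wrist_force: [0.2, -1.2, 0.0]
width: 0.0001
finger_force: 0.0
```

>>> {"op": "apply_moves", "data": {"plan": [[0,0,-0.06,0,0,0],[0,0,0,0,0,0]]}}

```text
t: 3.4
position: [0.5596, 0.2053, 0.1993]
orientation: [-0.654, -3.072, 0.0]
wrist_force: [1.2, 0.4, -0.3]
width: 0.0001
finger_force: 0.0
```

>>> {"op": "apply_moves", "data": {"plan": [[0,0,-0.05,0,0,0],[0,0,0,0,0,0],[0,0,0,0,0,0]]}}

```text
t: 3.7
position: [0.5597, 0.2054, 0.199]
orientation: [0.655, 3.072, 0.001]
wrist_force: [-3.8, -0.9, 10.0]
width: -0.0002
finger_force: 4.9
```

```bash
python3 - <<'E'
from h import *
S=r.read_camera("scene")
a,sa,_=blob(S["img"],(350,245,385,300),(12,180,60),(25,255,255)); print(a,sa)
for z in(.177,.181,.185):print(proj(S,(.5576,.2055,z)),proj(S,(.5576,.2055,z-.018)))
cv2.imwrite("pics/c3.png",cv2.resize(S["img"][240:360,330:410,::-1],None,fx=5,fy=5))
print([r.read_state()["wrist_force"].round(1).tolist()])
E
```

```text
[365.64044944 282.56928839] [358 272  16  21 267]
[366.17119939 281.86796724] [365.61130759 289.83290723]
[366.29763285 280.06934304] [365.73446369 288.08090636]
[366.42481238 278.26010547] [365.85833698 286.31870271]
[[-3.1, -1.1, 9.6]]
```

View pics/c3.png

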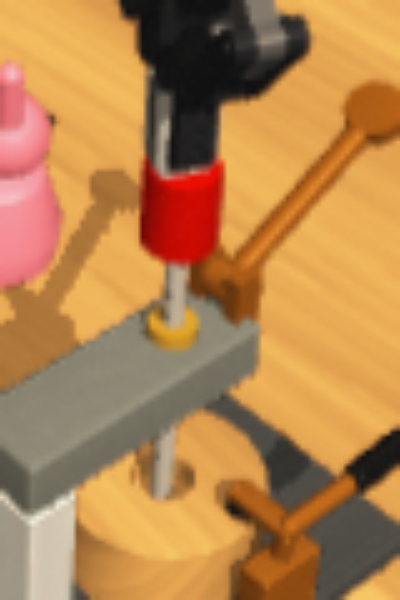

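The probe is on the bottom: force jumped to 10 N at z = 0.199, as expected for maple, and the tip sits inside the hole at crop (162,490). Next I lift off and move over the lever pad at about (0.453, 0.206).

>>> {"op": "apply_moves", "data": {"plan": [[0,0,0.2,0,0,0],[0,0,0.8,0,0,0],[0,0,0.8,0,0,0],[-0.9,0,0,0,0,0],[-0.9,0,0,0,0,0],[-0.9,0,0,0,0,0],[-0.9,0,0,0,0,0],[0,0,0,0,0,0]]}}

```text
t: 4.55
position: [0.4488, 0.2055, 0.2523]
orientation: [-0.651, -3.072, 0.0]
wrist_force: [0.2, 0.2, 1.9]
width: -0.0003
finger_force: 0.0
```

```bash
python3 - <<'E'
from h import *
S=r.read_camera("scene")
a,sa,_=blob(S["img"],(350,245,385,300),(12,180,60),(25,255,255)); print(a,sa)
s=r.read_state();print(s["position"],s["wrist_force"])
cv2.imwrite("pics/c4.png",cv2.resize(S["img"][200:360,320:440,::-1],None,fx=3.5,fy=3.5))
E
```

```text
[365.66763006 279.8150289 ] [358 268  16  25 346]
[0.45074632 0.20561829 0.25254167] [ 1.02256332 -0.1596383   0.32897333]
```

View pics/c4.png

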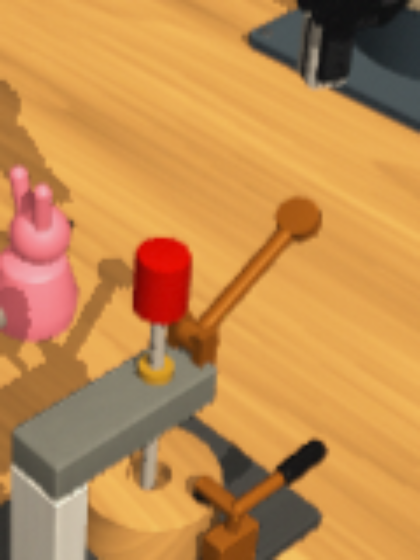

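The knob stayed at (365.7,279.8), i.e. z ≈ 0.181, and the lever is still open. Pressing the lever now.

>>> {"op": "apply_moves", "data": {"plan": [[0,0,-0.8,0,0,0],[0,0,-0.8,0,0,0],[0,0,-0.6,0,0,0],[0,0,-0.4,0,0,0],[-0.05,0,-0.4,0,0,0],[-0.05,0,-0.3,0,0,0],[0,0,0,0,0,0]]}}

```text
t: 5.3
position: [0.4489, 0.2052, 0.152]
orientation: [-0.655, -3.072, 0.002]
wrist_force: [-0.6, -0.8, -0.2]
width: -0.0
finger_force: 0.0
```

```bash
python3 - <<'E'
from h import *
S=r.read_camera("scene")
a,sa,_=blob(S["img"],(350,245,385,300),(12,180,60),(25,255,255)); print(a,sa)
cv2.imwrite("pics/c5.png",cv2.resize(S["img"][200:360,320:460,::-1],None,fx=3.5,fy=3.5))
E
```

```text
[365.67536232 279.77971014] [358 268  16  25 345]
```

View pics/c5.png

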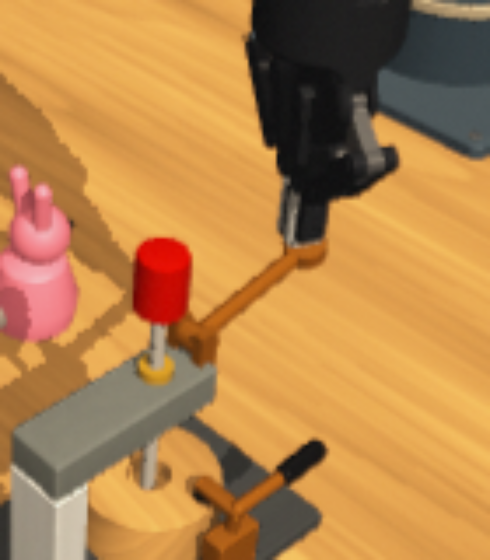

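The fingertips are on the disc at crop (305,245), the lever is going down and the knob hasn't moved. Continuing to the stop.

>>> {"op": "apply_moves", "data": {"plan": [[-0.1,0,-0.25,0,0,0],[-0.05,0,-0.2,0,0,0],[0,0,-0.12,0,0,0],[0,0,0,0,0,0]]}}

```text
t: 5.75
position: [0.4439, 0.2053, 0.1354]
orientation: [-0.654, -3.072, 0.001]
wrist_force: [-0.6, 0.7, -0.4]
width: -0.0001
finger_force: 0.0
```

>>> {"op": "apply_moves", "data": {"plan": [[0,0,-0.06,0,0,0],[0,0,0,0,0,0],[0,0,0,0,0,0]]}}

```text
t: 6.05
position: [0.4444, 0.2054, 0.1341]
orientation: [0.655, 3.073, -0.0]
wrist_force: [0.9, -0.4, 0.5]
width: -0.0002
finger_force: 0.0
```

>>> {"op": "apply_moves", "data": {"plan": [[0,0,-0.06,0,0,0],[0,0,0,0,0,0],[0,0,0,0,0,0]]}}

```text
t: 6.35
position: [0.4444, 0.2055, 0.1328]
orientation: [0.655, 3.072, 0.001]
wrist_force: [-1.4, -1.4, 8.5]
width: -0.0003
finger_force: 3.8
```

At the stop: 8.5 N at z = 0.133. Retracting and checking.

>>> {"op": "apply_moves", "data": {"plan": [[0,0,0.2,0,0,0],[0,0,0.8,0,0,0],[0,0,1,0,0,0],[0,0,1,0,0,0],[-0.6,0,0.5,0,0,0],[0,0,0,0,0,0],[0,0,0,0,0,0]]}}

```text
t: 7.05
position: [0.4263, 0.2055, 0.2375]
orientation: [0.654, 3.072, 0.001]
wrist_force: [0.1, -1.1, -0.8]
width: -0.0002
finger_force: 0.0
```

```bash
python3 - <<'E'
from h import *
S=r.read_camera("scene")
a,sa,_=blob(S["img"],(350,245,385,300),(12,180,60),(25,255,255)); print(a,sa)
print(proj(S,(.4446,.2055,.133)))
cv2.imwrite("pics/c6.png",cv2.resize(S["img"][140:370,200:460,::-1],None,fx=2.5,fy=2.5))
E
```

```text
[365.69942197 279.76011561] [358 268  17  25 346]
[406.28151807 274.80885359]
```

View pics/c6.png

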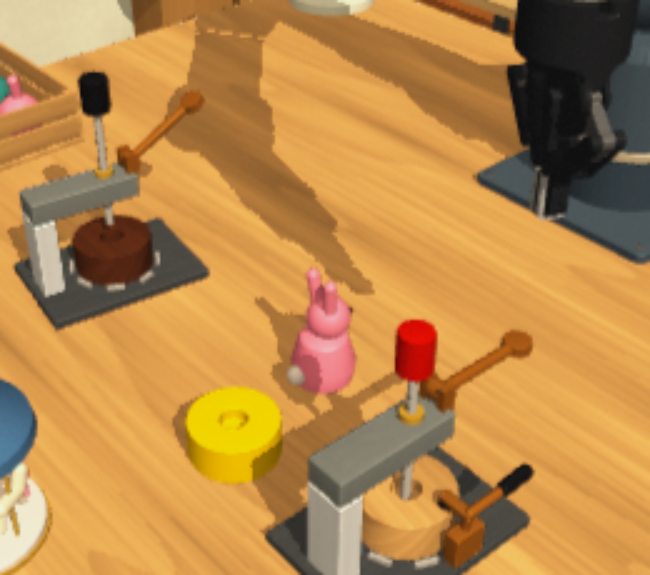

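The lever disc is at (407,277), which is the predicted level position. The knob is unchanged at (365.7,279.8), the black gauge is untouched, and the robot is clear of everything.

```bash
python3 -c "
from station import r
print(r.close_job())"
```

```text
the job is handed in; nothing more can be done
None
```

The job is handed in, with no verdict shown: the red gauge's probe sits on the bottom of the maple base's hole, its lock lever was then pressed to its stop, and the black gauge was not touched.

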